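Clip a food canister shut, log all four sides with the camera, put it on the tray

ROBOT

A 6-joint arm with a two-finger parallel gripper is mounted at the origin on the work surface. World frame = base frame: x ahead of the robot, y to its left, z up, the work surface at z = 0. Lengths are in mm, angles in rad, forces in N, time in s.
With the tool pointing down it reaches from about 275 to 825 mm from the base axis. Payload 5.2 kg.
Tool frame: the origin (TCP) lies at the very end of the fingers, on their centre line; the grasp point (between the pads) lies 19 mm behind it; z points along the fingers, y is the direction in which the jaws open and shut (so a half turn about z gives the same grasp; the last joint's range is limited). The gripper opens to 93 mm and grips with 3 to 60 N. Pads are 15 mm wide; open, the fingers measure 128 mm over their backs; the gripper's body (75 mm by 188 mm) begins 65 mm behind the grasp point.
Start: joints at [-1.419, 0.259, 1.535, -0, 1.348, -0.203], TCP at [191.092, -515.741, 218.653] pointing down, gripper open.
Joint ranges: [-3.14, 3.14], [-0.91, 2.08], [0.19, 2.58], [-1.22, 4.36], [0.22, 2.71], [-3.12, 3.12]. Speed limits (rad/s): [2.57, 2.57, 3.14, 3.14, 3.14, 3.14].

INTERFACE

Orientations are given as [roll, pitch, yaw] about the fixed x, y, z axes, in that order (R = Rz(yaw) Ry(pitch) Rx(roll)).
In Python, from bench import robot gives the robot as it stands. The module is installed in compiled form; this text tells all that it offers. Calls block until the motion is done:
- robot.move_ptp(position, orientation): joint-space move of the TCP to a pose.
- robot.move_linear(position, ori=None, speed=150, f_stop=None): straight line of the TCP; ori=None keeps the orientation; speed is the mean speed in mm/s. With f_stop (N) it stops when the force on the tool has changed by that much, and returns True; else False.
- robot.move_j(angles): joint-space move.
- robot.move_gripper(opening): opening from 0.0 (shut) to 1.0 (fully open); the grip force is fixed at half the most; returns when the fingers have stopped.
- robot.sleep(seconds).
- robot.inverse_kinematics(position, orientation): joint angles nearest the present ones, or None.
- robot.get_image(name): name is "scene" or "top" or "wrist"; returns a dict with "img" (384x512x3 uint8, blue, green, red), "fovy" (degrees; the focal length in pixels is half the picture's height over the tangent of half this angle, whatever the lens; pixels are square), "cx", "cy" (the principal point, pixels), "eye" and "orientation" of the camera in the world. Camera axes: x right, y down, z forward; pixel columns grow to the right and rows downward; lengths in mm; the calibration is good to about 2 mm. The wrist camera is an equidistant fisheye: a pixel r from the principal point sees the ray r / f radians off the axis. A picture is of the moment at which its call begins. There is no depth.
A pose or a line that the arm cannot do raises robot.MotionError and nothing moves.
- robot.hand_in(): hands the job in, once; it reports no verdict.
Readings, each from a call of its own:
- robot.current_t(): time.
- robot.current_qpos(): joint angles.
- robot.current_joint_vel(): joint speeds.
- robot.current_joint_efforts(): joint torques, N m.
- robot.current_tcp_pos(): TCP position.
- robot.current_eef_rot(): TCP orientation.
- robot.current_contact_force(): force on the tool from outside, world axes, zero at the start.
- robot.current_ft_torque(): the same for the moment, N m.
- robot.current_gripper_width(): opening from 0.0 (shut) to 1.0 (fully open).
Only numpy, scipy, OpenCV 4.12 (cv2) and the standard library are available. Lean on these libraries where they do the work, as an engineer would, in place of code of your own. Each camera call takes 0.05 s, during which the arm holds its last target. There are 200 camera calls.

TASK

Press the canister's lid down against its seal until the catch clicks and it stays shut by itself. Then pick the canister up and, holding it upright, show all four sides to the camera's lens, each side squarely, centred and about 6 cm from the lens, still for a second: the thumb-lip side first, then the other three by turning the canister a quarter turn clockwise (seen from above) each time. Finally set it down gently, upright and still shut, on the free part of the tray, let go, and leave the other things where they are.

Things in the scene. Friction and masses are not known exactly. Their poses are not given: they have to be found in the camera images.
- canister: Loose white square food canister, 60 x 60 mm, 120 mm tall with its grey lid shut (lid 8 mm), 0.25 to 0.5 kg. Origin: centre of underside, z up. -x side: thumb lip, 24 mm wide, stands out 5 mm at the lid; +x side: hinge pin, stands out 5 mm at the top; -y and +y sides flat. Grip 70 to 80 mm up, across the flat sides (60 mm) or across lip and hinge sides (fingers must then clear 70 mm at the lid)
- lid (a joint): Lid angle, rad. 0 is fully shut; about 0.42 is ajar, where its spring (the seal) holds it. To shut it press straight down on press_point until it stops near 0: the catch resists from 0.24 on, gives way by 0.1 (a slow push peaks at 10 to 15 N, so push through to 20 N) and then holds the lid below 0.03; let go earlier, the lid springs up again
- press_point (a point): Point on the lid's top face where to press: 8 mm in from the edge on the thumb-lip side, on the middle line. 120 mm above the canister's underside when shut, about 20 mm higher when ajar; axes turn with the lid
- side_clip (a point): Middle of the canister's thumb-lip side (-x of the canister, 30 mm from its axis, 60 mm above its underside). To be shown first
- side_right (a point): Middle of the flat -y side (30 mm from the axis, 60 mm up). To be shown second
- side_hinge (a point): Middle of the hinge side (+x, 30 mm from the axis, 60 mm up). To be shown third
- side_left (a point): Middle of the flat +y side (30 mm from the axis, 60 mm up). To be shown fourth
- camera: Fixed camera: round dark foot of 100 mm diameter, post, and a black head 50 mm deep, 95 mm wide, from 125 to 195 mm above the table. Origin: centre of the foot's underside. It looks level along its own -x
- lens (a point): Centre of the round lens, 160 mm above the table, 30 mm in front of the foot's centre. Axes as camera: it looks along -x, so the canister must be at negative x of this frame, the shown side's middle about 60 mm before the lens and at its height
- tray: Fixed shallow aluminium tray, outside 240 mm (its x) by 170 mm (its y), rim 14 mm high, walls 4 mm, floor top 4 mm above the table. Origin: centre of the underside. The jar stands on the half towards its +x; the half towards -x is free (its middle lies 55 mm from the origin)
- jar: Loose glass jar standing on the tray, 66 mm diameter, 85 mm tall; origin centre of the underside. Bystander
- bowl: Loose steel bowl, 150 mm across, 60 mm high. Origin centre of the underside. Bystander
- sauce: Loose red squeeze bottle, 58 mm diameter, 190 mm tall. Origin centre of the underside. Bystander
- mug: Loose white mug, 80 mm diameter, 90 mm tall, handle at its +y. Origin centre of the underside. Bystander
- small_bowl: Loose plastic bowl, 110 mm across, 45 mm high. Origin centre of the underside. Bystander
- spatula: Loose spatula lying on the table, 240 mm long along its x. Bystander

How it is judged:
By the outcome, as a careful person would: the job done as asked, in the order asked, and still so for the second after the job is handed in, with the robot touching nothing.
It also fails if it takes over 70 s, if anything falls off the work surface, if the arm or the gripper's body presses on something with over 40 N, if the wrist force passes 120 N, or if a joint passes its speed limit or range.

## Working session

There is one attempt and no reset: what is moved stays moved. The work goes in short steps, each a Python script; the robot and the scene stay as the last script left them, time stands still between calls to the robot, and variables do not carry over. Pictures are saved under pics/ and viewed, about 8 in all and at most 12, crops included, and the job is handed in when it is done.

```bash
mkdir -p pics
python3 - <<'E'
from bench import robot
import cv2,numpy as np
for n in ["scene","top"]:
    d=robot.get_image(n); cv2.imwrite(f"pics/{n}0.png",cv2.resize(d["img"],None,fx=1.5,fy=1.5,interpolation=cv2.INTER_CUBIC))
    print(n,{k:d[k] for k in d if k!="img"})
print(robot.current_t(),robot.current_eef_rot())
E
```

```text
scene {'fovy': 48.91917490557343, 'cx': 257.8357744127543, 'cy': 187.66617318217536, 'eye': array([1374.0602161 ,  269.89107216, 1131.75156819]), 'orientation': array([-2.42117149, -0.01889241,  1.93113916])}
top {'fovy': 51.61149060028607, 'cx': 256.48483704325787, 'cy': 192.2413154646485, 'eye': array([ 349.53214976,   -9.04594645, 1076.8621842 ]), 'orientation': array([-2.95343263, -0.00412626, -1.5550603 ])}
0.1 [-3.14000136e+00 -3.11468207e-04  3.54824058e-01]
```

View pics/scene0.png

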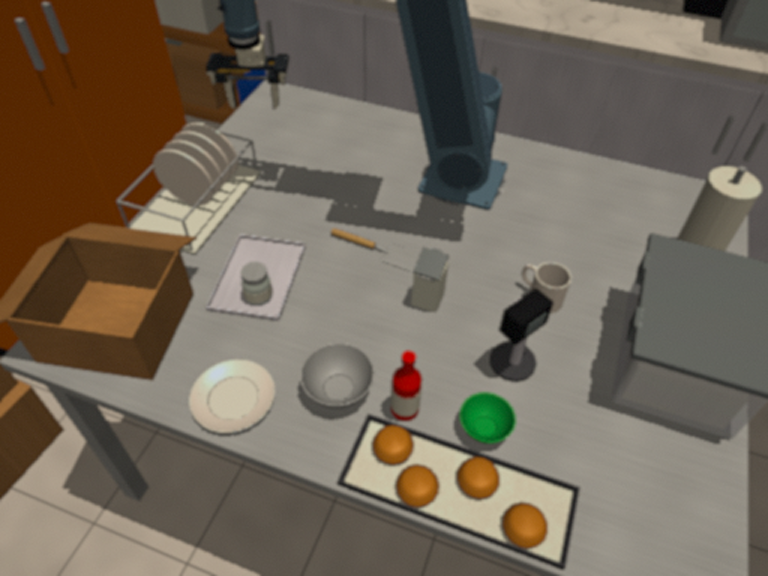

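View pics/top0.png

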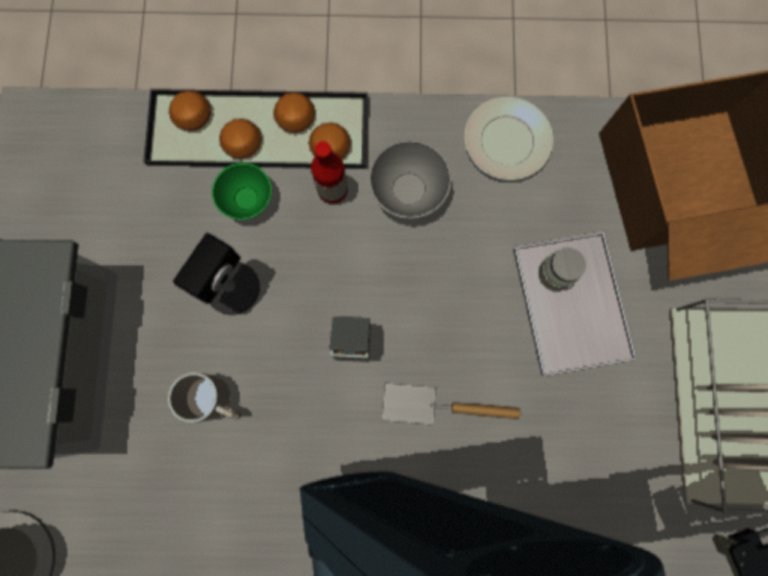

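The lid's gap faces the robot side (top view: lid at (350,331), white strip at (350,353)). The camera foot is at (237,288). Tray corners in the top view are (515,248), (603,234), (633,357) and (543,375). The jar is on its upper half.

```bash
cat > h.py <<'E'
from bench import robot
import numpy as np, cv2
from scipy.spatial.transform import Rotation as Ro
def cam(n):
    d=robot.get_image(n); d["R"]=Ro.from_euler("xyz",d["orientation"]).as_matrix()
    d["f"]=d["img"].shape[0]/2/np.tan(np.radians(d["fovy"])/2); d["fish"]=n=="wrist"; return d
def ray(d,u,v):
    x,y=(u-d["cx"])/d["f"],(v-d["cy"])/d["f"]
    if d["fish"]:
        r=np.hypot(x,y); s=np.sinc(r/np.pi); c=np.array([x*s,y*s,np.cos(r)])
    else: c=np.array([x,y,1.])
    return d["R"]@c
def plane(d,u,v,z):
    r=ray(d,u,v); return d["eye"]+r*(z-d["eye"][2])/r[2]
def proj(d,p):
    c=(np.asarray(p,float)-d["eye"])@d["R"]
    if d["fish"]:
        h=np.hypot(c[...,0],c[...,1]); k=np.arctan2(h,c[...,2])/np.maximum(h,1e-9)
    else: k=1/c[...,2]
    return np.stack([d["cx"]+d["f"]*k*c[...,0],d["cy"]+d["f"]*k*c[...,1]],-1)
def down(yaw): return [np.pi,0,yaw]
E
python3 - <<'E'
from h import *
d=cam("top"); s=cam("scene")
np.set_printoptions(precision=0,suppress=True)
for n,u,v,z in [("foot",237,288,5),("can",351,332,130),("jar",568,265,85),("mug",193,397,90),("headA",207,235,195),("headB",240,262,195),("headC",212,302,195),("headD",177,278,195),("t1",515,248,14),("t2",603,234,14),("t3",633,357,14),("t4",543,375,14),("sauce",323,150,190),("bowl",410,180,60)]:
    print(n,plane(d,u/1.5,v/1.5,z))
print("scene foot",plane(s,513/1.5,361/1.5,5),"can base near",plane(s,428/1.5,306/1.5,0),plane(s,427/1.5,300/1.5,0))
robot.move_ptp([250,40,330],down(0.0)); print(robot.current_t())
w=cam("wrist"); print(w["eye"],w["R"],w["fovy"]); cv2.imwrite("pics/w1.png",cv2.resize(w["img"],None,fx=1.5,fy=1.5,interpolation=cv2.INTER_CUBIC))
import pickle; pickle.dump(w,open("w1.pkl","wb"))
E
```

```text
foot [550. 260.   5.]
can [458.  43. 130.]
jar [ 584. -323.   85.]
mug [352. 299.  90.]
headA [596. 263. 195.]
headB [555. 210. 195.]
headC [492. 248. 195.]
headD [528. 304. 195.]
t1 [ 632. -249.   14.]
t2 [ 661. -413.   14.]
t3 [ 435. -454.   14.]
t4 [ 401. -293.   14.]
sauce [740.  91. 190.]
bowl [743. -53.  60.]
scene foot [553. 273.   5.] can base near [472.  54.   0.] [456.  47.   0.]
2.25
[321.  39. 496.] [[-0. -1. -0.]
 [-1.  0.  0.]
 [-0.  0. -1.]] 65.70646984690485
```

View pics/w1.png

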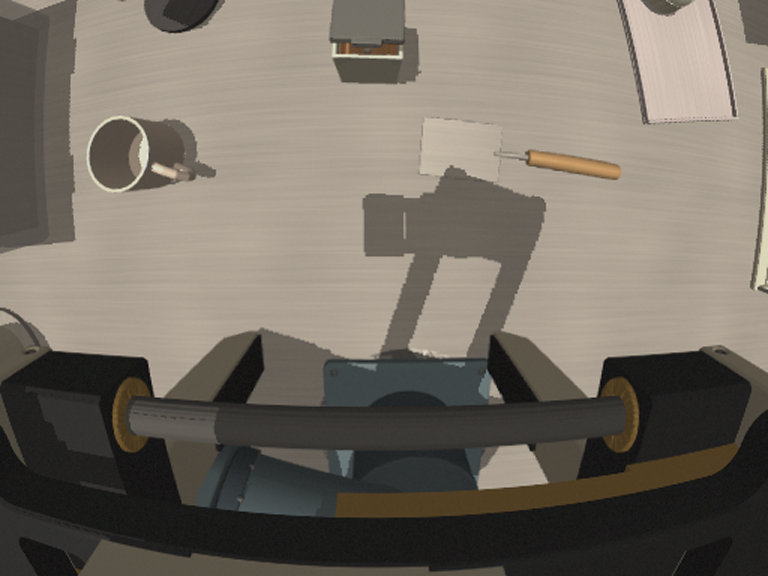

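The thumb lip faces the robot (-x), with its base edge at (340,81)-(402,82). I need a view from between the canister and the camera.

Run:
```python
from h import *
np.set_printoptions(precision=1,suppress=True)
robot.move_ptp([400,130,340],down(0.0)); print(robot.current_t())
w=cam("wrist"); print(w["eye"]); cv2.imwrite("pics/w2.png",cv2.resize(w["img"],None,fx=1.5,fy=1.5,interpolation=cv2.INTER_CUBIC))
import pickle; pickle.dump(w,open("w2.pkl","wb"))
```

```text
3.0333
[470.2 128.7 505.4]
```

View pics/w2.png

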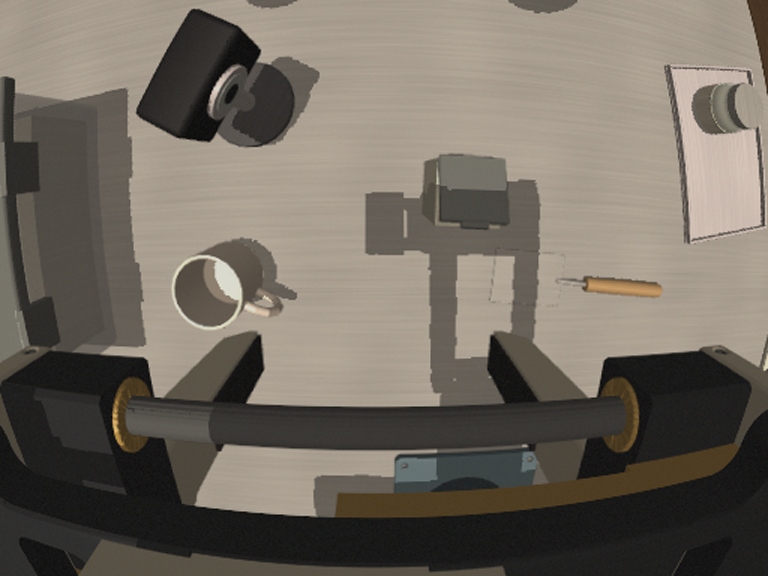

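Run:
```python
import cv2,numpy as np
a=cv2.imread("pics/w2.png"); import pickle
i=pickle.load(open("w2.pkl","rb"))["img"]
c1=i[0:105,85:215]; c2=i[95:160,272:350]   # (v,u)
c1=cv2.resize(c1,None,fx=5,fy=5)[:, :]; c2=cv2.resize(c2,None,fx=5,fy=5)
def g(im,u0,v0):
    for u in range(0,im.shape[1],50): cv2.putText(im,str(u0+u//5),(u,10),0,.35,(0,255,255)); cv2.line(im,(u,12),(u,im.shape[0]),(0,120,120),1) 
    for v in range(0,im.shape[0],50): cv2.putText(im,str(v0+v//5),(0,v+12),0,.35,(0,255,0)); cv2.line(im,(0,v),(im.shape[1],v),(0,120,0),1)
    return im
g(c1,85,0);g(c2,272,95)
c1=c1[:, :400+10]; H=max(c1.shape[0],c2.shape[0])
o=np.zeros((H,c1.shape[1]+c2.shape[1],3),np.uint8);o[:c1.shape[0],:c1.shape[1]]=c1;o[:c2.shape[0],c1.shape[1]:]=c2
o=np.clip(o*1.5,0,255).astype(np.uint8)
cv2.imwrite("pics/crop.png",o);print(o.shape)
```

```text
(525, 800, 3)
```

View pics/crop.png

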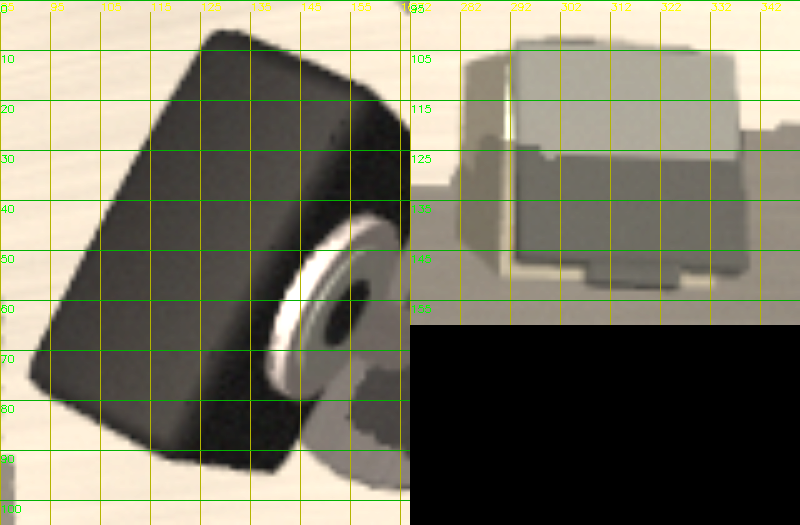

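Crop, native px: head corners back (128,6) and (91.5,75.5), front (159,18) and (118,91), lens pupil (154.5,62). Lid corners are (293,103), (337,106), (293,148) and (339,150). Next I'll fit the poses.

```bash
cat > fit.py <<'E'
from h import *
import pickle
from scipy.optimize import least_squares
np.set_printoptions(precision=2,suppress=True)
w1,w2=[pickle.load(open(f"w{k}.pkl","rb")) for k in (1,2)]
def tf(p,L): c,s=np.cos(p[2]),np.sin(p[2]); L=np.asarray(L,float); return np.c_[p[0]+c*L[:,0]-s*L[:,1],p[1]+s*L[:,0]+c*L[:,1],L[:,2]]
U=np.array([[128,6],[159,18],[118,91],[91.5,75.5],[154.5,62]])
def fc(p):
    a=p[3]; L=[[50-a,-47.5,195],[-a,-47.5,195],[-a,47.5,195],[50-a,47.5,195],[-30,0,160]]
    return (proj(w2,tf(p,L))-U).ravel()
c=least_squares(fc,[550,262,.6,25]); print("camera",c.x,c.fun.reshape(-1,2))
LB2=[[30,30,0],[-30,30,0],[30,30,120],[30,-30,120],[-27.5,30,144],[-27.5,-30,144]]
U2=np.array([[283,108],[282,142],[293,103],[337,106],[293,148],[339,150]])
LB1=[[-30,30,0],[-30,-30,0],[-30,30,112],[-30,-30,112]]
U1=np.array([[340,81],[402,82],[332,55],[404,55]])/1.5
fk=lambda p: np.r_[(proj(w2,tf(p,LB2))-U2).ravel(),(proj(w1,tf(p,LB1))-U1).ravel()]
k=least_squares(fk,[458,43,0],loss="soft_l1"); print("can",k.x,fk(k.x).reshape(-1,2))
# tray from w2 rim corners
for n,u,v,z in [("tA",666,66,14),("tC",689,243,14),("tD",766,229,14),("mid jar",0,0,0)][:3]: print(n,plane(w2,u/1.5,v/1.5,z))
print("jar top",plane(w2,742/1.5,106/1.5,85),"foot",plane(w2,257/1.5,104/1.5,5))
np.save("fit.npy",np.r_[c.x[:3],k.x])
E
python3 fit.py
```

```text
camera [552.63 267.54   1.04  23.91] [[-1.48 -3.54]
 [ 2.87 -0.49]
 [ 2.11  2.67]
 [-4.39  0.59]
 [-0.16  0.32]]
can [455.83  44.3   -0.02] [[-0.56 -2.08]
 [-0.59 -1.01]
 [-0.49  0.22]
 [ 0.18 -0.02]
 [ 0.69  1.24]
 [ 1.29  1.12]
 [ 1.35 -0.33]
 [-3.54 -0.55]
 [ 0.42 -0.19]
 [-0.75  0.3 ]]
tA [ 632.39 -241.65   14.  ]
tC [ 402.61 -291.81   14.  ]
tD [ 432.27 -459.78   14.  ]
jar top [ 586.04 -313.75   85.  ] foot [552.72 261.57   5.  ]
```

Run:
```python
from fit import *
B=plane(w2,159,18,195);C=plane(w2,118,91,195);A=plane(w2,128,6,195);D=plane(w2,91.5,75.5,195)
for p,q in((B,C),(A,D)): print("yaw",np.arctan2(-(q-p)[0],(q-p)[1]))
x,y,th=k.x; px,py=x-21*np.cos(th),y-21*np.sin(th)
robot.move_gripper(0.0)
robot.move_ptp([px,py,200],down(th)); robot.move_linear([px,py,155],speed=100)
print(robot.current_t(),robot.current_contact_force())
r=robot.move_linear([px,py,112],speed=20,f_stop=25)
print(r,robot.current_tcp_pos(),robot.current_contact_force()); 
robot.move_linear([px,py,160],speed=100); print(robot.current_t(),robot.current_contact_force())
robot.move_linear([px-70,py,230],speed=200)
w=cam("wrist"); pickle.dump(w,open("w3.pkl","wb"))
t=cam("top"); img=t["img"].copy(); s=cam("scene"); im2=s["img"].copy()
cw=c.x
a=np.linspace(0,2*np.pi,40); foot=np.c_[50*np.cos(a),50*np.sin(a),a*0]
ax=[[-30,0,160],[-120,0,160]]
big=[]
for d,(u0,v0) in ((t,(105,145)),(s,(300,180)),(w2,(85,0))):
    m=d["img"][v0:v0+80,u0:u0+130] if d is not w2 else d["img"][0:105,85:215]
    m=cv2.resize(m,None,fx=3,fy=3,interpolation=cv2.INTER_CUBIC)
    m=np.clip(m*1.4,0,255).astype(np.uint8)
    f=lambda L:((proj(d,tf(cw,L))-[u0,v0])*3).astype(int)
    cv2.polylines(m,[f(foot)],True,(0,255,255),1); cv2.polylines(m,[f(ax)],False,(0,0,255),1); big.append(cv2.copyMakeBorder(m,0,320-m.shape[0],0,0,0))
big=np.hstack(big)[:, :]; wi=cv2.resize(w["img"][60:200,170:340],None,fx=1.7,fy=1.7)
big=cv2.copyMakeBorder(big,0,240,0,0,0); h,ww=wi.shape[:2]; big[322:322+h,:ww]=wi[:238]
cv2.imwrite("pics/ov.png",cv2.resize(big,(800,int(560*800/big.shape[1]))));
```

```text
camera [552.63 267.54   1.04  23.91] [[-1.48 -3.54]
 [ 2.87 -0.49]
 [ 2.11  2.67]
 [-4.39  0.59]
 [-0.16  0.32]]
can [455.83  44.3   -0.02] [[-0.56 -2.08]
 [-0.59 -1.01]
 [-0.49  0.22]
 [ 0.18 -0.02]
 [ 0.69  1.24]
 [ 1.29  1.12]
 [ 1.35 -0.33]
 [-3.54 -0.55]
 [ 0.42 -0.19]
 [-0.75  0.3 ]]
tA [ 632.39 -241.65   14.  ]
tC [ 402.61 -291.81   14.  ]
tD [ 432.27 -459.78   14.  ]
jar top [ 586.04 -313.75   85.  ] foot [552.72 261.57   5.  ]
yaw 1.0308301195620813
yaw 1.054142886473742
5.8417 [-0.16  0.2   0.63]
True [436.29  44.63 119.89] [-3.29 -0.24 10.24]
8.0417 [-0.18 -0.19 -0.15]
```

View pics/ov.png

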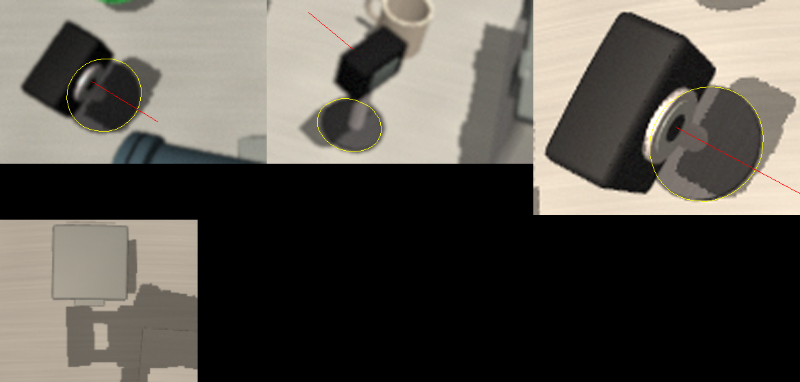

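The camera fit overlays well: yaw 1.04, foot and lens both on. The lid now looks flat and shut, and pressing stopped at 119.9 mm. Next I'll refine the canister's position from the lid corners, then grasp and lift.

Run:
```python
from h import *
import pickle
np.set_printoptions(precision=2,suppress=True)
w=pickle.load(open("w3.pkl","rb")); print("eye",w["eye"])
P=np.array([plane(w,u,v,120) for u,v in [(215.6,64.1),(280.1,64.9),(214.7,127.8),(279.2,128.6)]])[:,:2]
print(P,np.linalg.norm(P[0]-P[1]),np.linalg.norm(P[2]-P[3]),np.linalg.norm(P[0]-P[2]))
m=P.mean(0); d=P[0]+P[1]-P[2]-P[3]; th=np.arctan2(d[1],d[0]); print(m,th)
if abs(m-[455.8,44.3]).max()<5:
    robot.move_gripper(1.0)
    robot.move_ptp([*m,220],down(th)); robot.move_linear([*m,61],speed=150)
    print(robot.current_contact_force(),robot.current_t()); robot.move_gripper(0.0)
    print("width",robot.current_gripper_width(),robot.current_contact_force())
    robot.move_linear([*m,161.0],speed=100); robot.sleep(.3)
    print(robot.current_gripper_width(),robot.current_contact_force(),robot.current_t(),robot.current_qpos(),robot.current_tcp_pos())
    for y in np.array([np.pi,np.pi/2,0,-np.pi/2])+1.04: print(robot.inverse_kinematics([491.8,164,161],down(y)))
```

```text
eye [435.29  42.43 395.56]
[[485.23  73.08]
 [483.22  14.04]
 [425.46  75.32]
 [423.51  15.75]] 59.0731916453012 59.599426238729656 59.80646758889018
[454.36  44.55] -0.033010040274327836
[ 0.38 -0.4   0.25] 11.9667
width 0.6442732933778715 [-0.52  2.34  2.24]
0.6450889510590878 [ 0.11  1.22 -3.73] 14.0417 [-0.15  0.14  1.83 -0.    1.17  1.46] [454.17  44.56 160.65]
[ 0.11  0.25  1.7   0.    1.2  -2.5 ]
[ 0.11  0.25  1.7   0.    1.2  -0.93]
[ 0.11  0.25  1.7  -0.    1.2   0.64]
[ 0.11  0.25  1.7  -0.    1.2   2.21]
```

Run:
```python
from h import *
import pickle
np.set_printoptions(precision=2,suppress=True)
c=np.load("fit.npy")[:3]; psi=1.042; X=np.array([np.cos(psi),np.sin(psi)])
pos=c[:2]-120*X; print(pos)
robot.move_linear([*pos,161.0],speed=120)
robot.move_ptp([*pos,161.0],down(psi+np.pi)); robot.sleep(1.5)
print(robot.current_t(),robot.current_qpos(),robot.current_tcp_pos(),robot.current_gripper_width(),robot.current_contact_force())
s=cam("scene"); w=cam("wrist"); t=cam("top")
a=cv2.resize(w["img"][0:250,60:460],None,fx=1.3,fy=1.3); b=cv2.resize(s["img"][140:260,240:400],None,fx=3,fy=3); 
o=np.zeros((325+265,800,3),np.uint8); o[:325,:520]=a; b=cv2.resize(b,(350,262)); o[326:588,:350]=b
q=cv2.resize(t["img"][120:240,80:260],(390,260)); o[326:586,370:760]=q
cv2.imwrite("pics/show1.png",np.clip(o*1.3,0,255).astype(np.uint8))
```

```text
[492.09 163.93]
20.2417 [ 0.11  0.25  1.69 -0.    1.2  -2.51] [492.11 163.92 160.99] 0.6419945192425147 [ 0.21  0.66 -3.46]
```

View pics/show1.png

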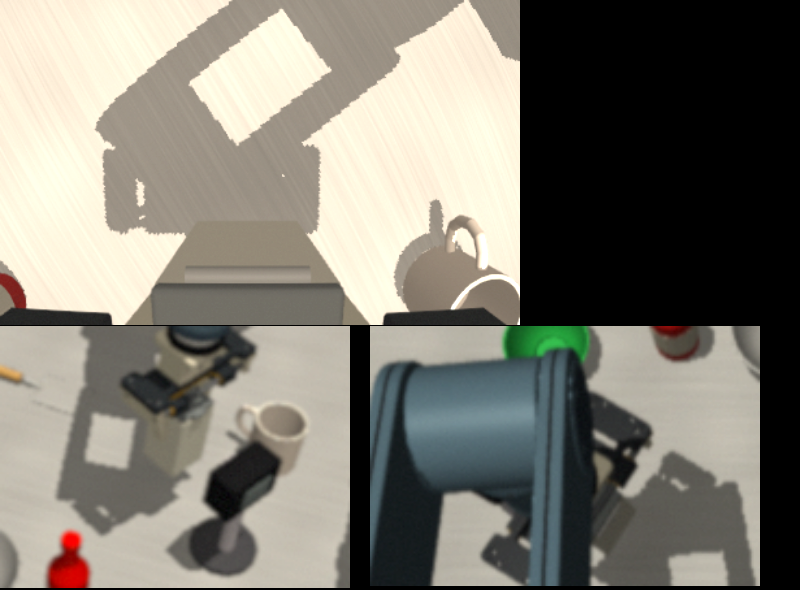

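The lip side faces the lens squarely, and the canister is upright and shut. On to the other three sides, then the carry to the tray.

Run:
```python
from h import *
np.set_printoptions(precision=2,suppress=True)
c=np.load("fit.npy")[:3]; psi=1.042
pos=c[:2]-120*np.array([np.cos(psi),np.sin(psi)])
for k in (1,2,3):
    robot.move_ptp([*pos,161.0],down(psi+np.pi-k*np.pi/2)); robot.sleep(1.6)
    print(robot.current_t(),robot.current_qpos(),robot.current_tcp_pos(),robot.current_gripper_width())
robot.move_linear([*pos,185],speed=80)
robot.move_linear([478,-362.5,185],ori=down(.19),speed=180); robot.sleep(.3)
print(robot.current_t(),robot.current_tcp_pos(),robot.current_contact_force(),robot.current_gripper_width())
w=cam("wrist"); t=cam("top")
o=np.hstack([cv2.resize(w["img"],(400,300)),cv2.resize(t["img"][120:280,300:460],(300,300))])
cv2.imwrite("pics/pre.png",np.clip(o*1.3,0,255).astype(np.uint8))
```

```text
23.3917 [ 0.11  0.25  1.69 -0.    1.2  -0.94] [492.07 163.92 160.98] 0.6405302216597413
26.3917 [0.11 0.25 1.69 0.   1.2  0.64] [492.09 163.91 161.  ] 0.6409520435194913
29.3917 [ 0.11  0.25  1.69 -0.    1.2   2.21] [492.09 163.94 161.01] 0.6456304281485691
33.2167 [ 478.06 -362.36  185.05] [-0.2   1.11 -3.38] 0.6436168874244554
```

View pics/pre.png

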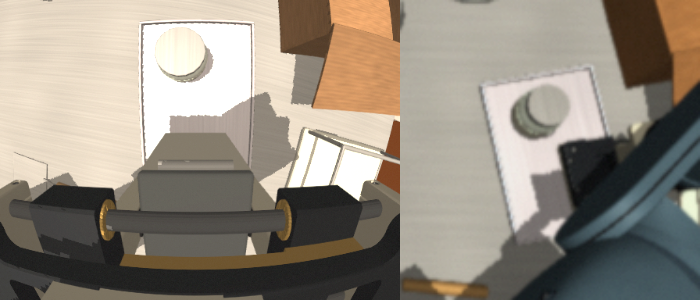

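Run:
```python
from h import *
np.set_printoptions(precision=2,suppress=True)
x,y=478,-362.5
robot.move_linear([x,y,75],speed=100)
print(robot.current_contact_force())
r=robot.move_linear([x,y,60],speed=10,f_stop=3); robot.sleep(.3)
print(r,robot.current_tcp_pos(),robot.current_contact_force(),robot.current_t())
if r:
    robot.move_gripper(.85); robot.sleep(.3)
    robot.move_linear([x,y,240],speed=120)
    robot.move_linear([x-90,y,270],speed=150)
    w=cam("wrist"); s=cam("scene")
    o=np.hstack([cv2.resize(w["img"],(512,384)),cv2.resize(s["img"][130:230,100:230],(280,215))[:, :].copy() if 0 else cv2.copyMakeBorder(cv2.resize(s["img"][130:230,120:220],(280,280)),0,104,0,0,0)])
    cv2.imwrite("pics/end.png",np.clip(o*1.2,0,255).astype(np.uint8)); print(robot.current_t(),robot.current_contact_force())
```

```text
[ 0.16  0.05 -3.57]
True [ 477.92 -362.39   65.08] [-0.11  0.11  5.27] 35.8333
39.1917 [ 0.46 -0.64 -0.2 ]
```

View pics/end.png

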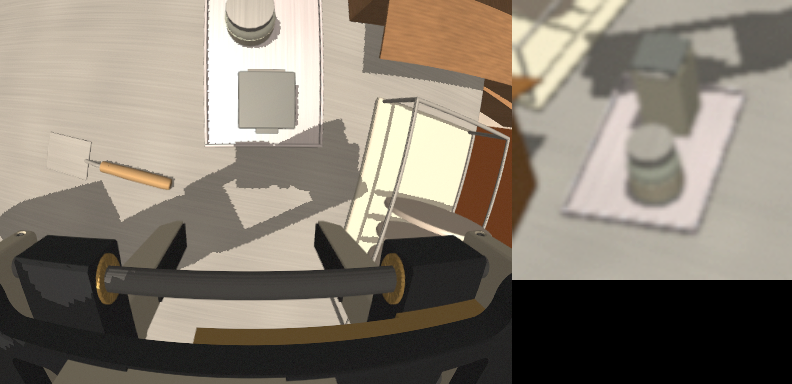

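The canister stands upright and shut on the free half, clear of the jar and rim, and the robot is touching nothing.

```bash
python3 -c "
from bench import robot
robot.sleep(.5); print(robot.current_t(), robot.hand_in())"
```

```text
the job is handed in; nothing more can be done
39.6917 None
```

The job is done and handed in at 39.7 s; the system gives no verdict, so this rests on my own checks.

- **Lid:** I pressed at the press point until the 25 N stop. It stopped at 119.9 mm, where a shut lid should be. After letting go, the lid measured about 59 x 60 mm in a close picture, so it stayed shut.
- **Four sides:** I gripped about 80 mm up, across the flat sides. I showed the thumb-lip side, then the right, hinge and left sides, turning a quarter clockwise each time. Each was held still at least 1.5 s, 60 mm from the lens at its height, with the gripper within 0.1 mm of each target.
    - The camera position came from fitting the pictures, where the projected foot circle and lens line matched in three views. The box corners of its head were off by up to about 4 px because the edges are rounded.
    - Only the first side was checked in a picture; the other three rest on the arm's readings.
    - When the two flat sides were shown, the fingers covered their upper middle, down to about the mid-height.
- **Placing:** I lowered it at 10 mm/s until a 3 N touch, which came at the expected height (65 mm at the fingertips). The last picture shows it upright and shut on the free half of the tray. It is clear of the jar, with the gripper away from it.
- **Other things:** I saw no bystander moved in the pictures I took, but the final picture does not show all of them.

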